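Find the hidden notch and release the mold drawer

TASK

Run a fingertip along the front edge of the cedar painting stand until you find the finger notch hidden in it, then press down the catch inside the notch so that the drawer with the plaster molds springs fully out, and take your hand away. Nothing is to be picked up: the molds stay lying in the drawer, and the things on the stand stay where they are.

Things in the scene. Friction and masses are not known exactly. Their poses are not given: they have to be found in the camera images.
- stand: Low fixed cedar painting stand, 320 mm deep (its x), 520 mm wide (its y), flat top 100 mm above the work surface. Origin: centre of its footprint at surface height; +x points away from the robot; the drawer side is its front, x = -160 mm. The front 40 mm of the top is an edge strip of the same height; dark end caps, 3 mm higher, cover it where |y| is over 120 mm.
- edge_left (a point): Point on top of the edge strip, mid-width (stand x = -140 mm), at the inner end of the left cap (stand y = +120 mm). The strip is solid and rigid but for one finger notch, a gap 56 mm long (along y) cut through its whole 40 mm width, open at the front; dark scars in the wood cannot be felt. The notch's place is not reported: feel or look for it.
- edge_right (a point): The same at the inner end of the right cap (stand y = -120 mm). The line between the two points is the bare strip to sweep along; the notch lies wholly between them, its middle anywhere within 70 mm of the stand's centre line.
- catch (a joint): The catch is a cedar key that fills the notch as its floor, its top 10 mm below the strip's top. Value: how far it is pressed down, m: 0 at rest, 0.008 at its stop. It takes about 2.5 N to start and 5 N at the stop, lets the drawer go at about 0.005, and springs back up when left.
- drawer (a joint): How far the spring drawer under the stand has slid out at the front (towards stand -x), m: 0 shut and latched, 0.10 fully out. No handle; once the catch is pressed a spring slides it fully out in 2 to 3 s. Its front is 476 mm wide, its top 65 mm above the work surface, so it passes below the strip and the notch.
- drawer_floor (a point): Centre of the drawer's inner floor, moves with the drawer; axes as the stand's. Inside it is 260 mm (x) by 430 mm (y).
- mold_a: white plaster mold half, 100 x 140 x 30 mm, loose, lying in the left (+y) half of the drawer; origin at the centre of its underside
- mold_b: white plaster mold half, 100 x 140 x 30 mm, loose, lying in the right (-y) half of the drawer; origin at the centre of its underside
- owl: burnished black clay owl, 72 mm wide, 116 mm tall, loose on the stand's top behind the edge strip; leave it alone; origin at the centre of its underside
- candleholder: brown glazed clay candleholder, foot 90 mm across, 85 mm tall, loose on the stand's top behind the edge strip; leave it alone; origin at the centre of its underside
- spoon: small copper burnishing spoon, 120 mm long, lying flat, loose on the stand's top behind the edge strip; leave it alone; origin under its middle
- jar: lidded clay paint jar, 44 mm across, 55 mm tall, loose on the stand's top behind the edge strip; leave it alone; origin at the centre of its underside
- bowl: clay bowl, 72 mm across, 35 mm tall, loose on the stand's top behind the edge strip; leave it alone; origin at the centre of its underside
- brush: slim paint brush, 150 mm long, 12 mm thick, lying flat, loose on the stand's top behind the edge strip; leave it alone; origin under its middle

How it is judged:
By the outcome, as a careful person would: the job done as asked, in the order asked, and still so for the second after the job is handed in, with the robot touching nothing.
It also fails if it takes over 51 s, if anything falls off the work surface, if the arm or the gripper's body presses on something with over 40 N, if the wrist force passes 120 N, or if a joint passes its speed limit or range.

ROBOT

A 7-joint arm with a two-finger parallel gripper is mounted at the origin on the work surface. World frame = base frame: x ahead of the robot, y to its left, z up, the work surface at z = 0. Lengths are in m, angles in rad, forces in N, time in s.
With the tool pointing down it reaches from about 0.4 to 0.85 m from the base axis. Payload 10.4 kg.
Tool frame: the origin (TCP) lies on the centre line of the jaws, within the pads' length; the fingertips stand 8 mm ahead of it and the grasp point (between the pads) lies 11 mm behind it; z points along the fingers, y is the line along which they close (so a half turn about z gives the same grasp; the last joint's range is limited). The gripper opens to 87 mm and grips with 3 to 60 N. Pads are 19 mm wide; open, the fingers measure 117 mm over their backs; the gripper's body (75 mm by 190 mm) begins 51 mm behind the grasp point.
Start: joints at [-1.131, 0.332, -0.065, 1.46, 0.022, 1.35, -0.088], TCP at [0.279, 0.559, 0.231] pointing down, gripper open.
Joint ranges: [-2.6, 2.6], [-0.5, 2.12], [-1.47, 1.34], [0.16, 2.42], [-1.27, 4.41], [0.06, 2.06], [-2.6, 2.6]. Speed limits (rad/s): [2.22, 2.22, 2.79, 2.79, 3.14, 3.14, 3.14].

INTERFACE

Orientations are given as a unit quaternion [w, x, y, z].
In Python, from workcell import state, viewer, sign_off gives the robot as it stands.
- The arm moves only by the tool play_rows, never from a script. Its arguments are lists of equal length, an entry for each row: "claw": the opening, from 0 (shut) to 1 (fully open); "xyz": the shift along the tool's x, y, z in units of 25 mm (1.0 is 25 mm), a list of three; "rotation": the turn, a rotation vector about the tool's x, y, z in rad, a list of three. In form: {"claw": [claw, ...], "xyz": [[dx, dy, dz], ...], "rotation": [[wx, wy, wz], ...]}. A call has 1 to 8 rows; each row shifts and turns the commanded pose from where the row before left it, along the tool's axes as they then stand; what a row does not reach is not made up. A row lasts 1/12 s, in which the tool goes at most 41.7 mm and 7.16 degrees, less where a joint would pass 70% of its speed; a pose out of reach is approached as far as the arm can. A call is refused whole if a number of a shift passes 1 or a number of a turn 0.125, either way. A call with a gripper value outside its range is refused whole. The fingers move at their own pace and stop on an object; "force" is the grip in N (left out, the last holds). Time passes only in rows, so rows that do not move let the fingers close. It gives the time, the measured TCP pose, the force, the opening and the grip force at its end, in the units of the state.
- state(): the state, without advancing time (a new reading comes with each control period).
- viewer.read_camera(name): name is "scene" or "top"; returns the picture (384x512x3 uint8, blue, green, red); there is no depth.
- viewer.calibration(name): a dict with "fov_y" (degrees; the focal length in pixels is half the picture's height over the tangent of half this angle, whatever the lens; pixels are square), "cx", "cy" (the principal point, pixels), "k1" (the pictures are not rectified: a ray, as slopes to the right and down, at radius r is drawn at 1 + k1 r^2 times it, then the intrinsics apply), "world_to_cam" (4x4, takes a point from world to camera coordinates). Camera axes: x right, y down, z forward; pixel columns grow to the right and rows downward; lengths in m; the calibration is good to about 2 mm. A picture is of the moment at which its call begins. calibration takes no time and is no camera call.
- sign_off(): hands the job in; it is judged then, once.
The state is a dict: "t": time; "joint_positions": joint angles; "dq": joint speeds; "tau": joint torques, N m; "eef_pos": TCP position; "orientation": TCP orientation; "ft_force": force on the tool from outside, world axes, zero at the start; "wrist_torque": the same for the moment, N m; "opening": opening from 0.0 (shut) to 1.0 (fully open); "grasp_force": force on a finger pad.
Only numpy, scipy, OpenCV 4.12 (cv2) and the standard library are available. Lean on these libraries where they do the work, as an engineer would, in place of code of your own. Each camera call takes 0.05 s, during which the arm holds its last target. There are 200 camera calls.

## Working session

There is one attempt and no reset: what is moved stays moved. The work goes in short steps, Python scripts to look and compute and a tool call to move; the robot and the scene stay as the last step left them, time stands still between calls to the robot, and variables do not carry over. Pictures are saved under pics/ and viewed, at most 10 in all, crops included, and the job is handed in when it is done.

Besides the shell and the picture viewer there is one more tool, called after ">>>" in YAML: its name, and indented under it one key for each argument. play_rows: Moves the arm, as the interface text tells. Its arguments: {"type":"object","properties":{"claw":{"type":"array"},"xyz":{"type":"array"},"rotation":{"type":"array"},"force":{"type":"number"}},"required":["claw","xyz","rotation"]}

```bash
mkdir -p pics; cat > h.py <<'E'
import numpy as np, cv2
from workcell import state, viewer, sign_off
def K(n):
    c=viewer.calibration(n); f=192/np.tan(np.radians(c['fov_y'])/2)
    return c,f,np.array(c['world_to_cam'])
def ray(n,u,v,z):
    c,f,T=K(n); d=np.array([(u-c['cx'])/f,(v-c['cy'])/f]); s=d.copy()
    for _ in range(30): s=d/(1+c['k1']*(s@s))
    R=T[:3,:3]; o=-R.T@T[:3,3]; w=R.T@np.array([s[0],s[1],1])
    return o+w*(z-o[2])/w[2]
def proj(n,p):
    c,f,T=K(n); q=T[:3,:3]@np.array(p)+T[:3,3]; s=q[:2]/q[2]; s=s*(1+c['k1']*(s@s))
    return s*f+[c['cx'],c['cy']]
E
python3 - <<'E'
from h import *
a=viewer.read_camera('scene');b=viewer.read_camera('top')
cv2.imwrite('pics/s0.png',a);cv2.imwrite('pics/t0.png',b)
cv2.imwrite('pics/t0b.png',cv2.resize(b,(800,600),interpolation=cv2.INTER_CUBIC))
cv2.imwrite('pics/s0b.png',cv2.resize(a,(800,600),interpolation=cv2.INTER_CUBIC))
s=state();print({k:np.round(s[k],3) for k in s})
E
```

```text
{'t': np.float64(0.1), 'joint_positions': array([-1.131,  0.333, -0.065,  1.461,  0.022,  1.35 , -0.088]), 'dq': array([ 0.002, -0.   ,  0.001,  0.001, -0.001,  0.001, -0.   ]), 'tau': array([ 1.0000e-03, -6.2455e+01,  2.4000e-02, -3.9071e+01, -6.1000e-02,
        3.7000e-02,  0.0000e+00]), 'eef_pos': array([0.279, 0.559, 0.23 ]), 'orientation': array([-0.   ,  0.229,  0.973, -0.001]), 'ft_force': array([ 0.602, -0.376,  0.466]), 'wrist_torque': array([-0.002, -0.01 ,  0.008]), 'grasp_force': np.float64(0.0), 'opening': np.float64(1.001)}
```

View pics/t0b.png

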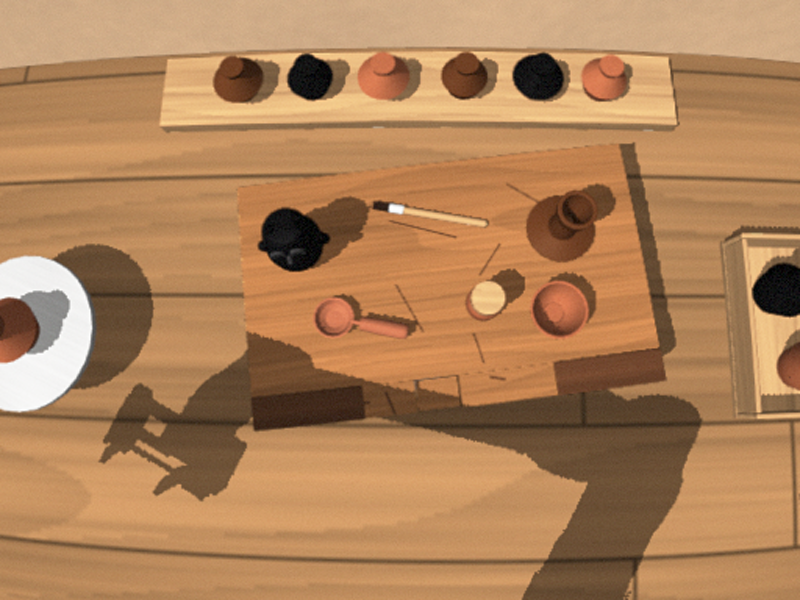

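View pics/s0b.png

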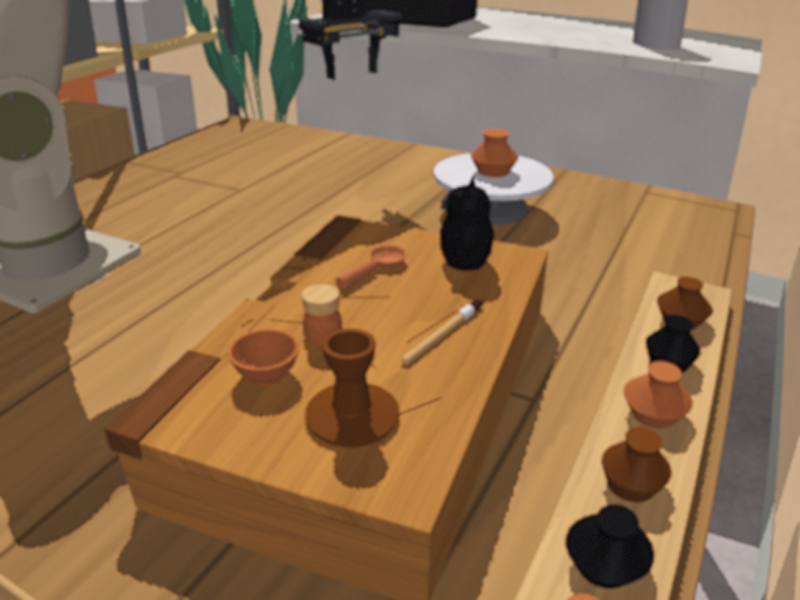

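The top view shows the stand turned slightly, with caps at zoomed px (308,407) and (610,370). There is a notch-like rectangle at about (438,391). I'll zoom in on the strip and fit the caps.

```bash
python3 - <<'E'
from h import *
b=cv2.imread('pics/t0.png')
c=b[215:285,150:440]
c=cv2.resize(c,(800,193),interpolation=cv2.INTER_CUBIC)
c=np.clip(255*(c/255.)**0.6,0,255).astype('uint8')
cv2.imwrite('pics/crop.png',c)
# stand's corners from zoomed pixels at known heights
P={}
for n,u,v,z in [('RLcorner_back-left',238,187,.1),('back-right',620,143,.1),('capL_fl',254,430,.103),('capL_bl',251,400,.103),('capL_br',362,386,.103),('capL_fr',365,418,.103),('capR_bl',554,363,.103),('capR_fl',558,394,.103),('capR_br',660,348,.103),('capR_fr',666,379,.103),('n_bl',416,380,.1),('n_br',458,376,.1),('n_fl',420,410,.1),('n_fr',462,405,.1)]:
    p=ray('top',(u+.5)*.64-.5,(v+.5)*.64-.5,z);P[n]=p;print(n,p.round(4))
E
```

```text
RLcorner_back-left [0.7777 0.2397 0.1   ]
back-right [ 0.8413 -0.2751  0.1   ]
capL_fl [0.4613 0.2014 0.103 ]
capL_bl [0.498  0.2066 0.103 ]
capL_br [0.5171 0.0682 0.103 ]
capL_fr [0.4782 0.0639 0.103 ]
capR_bl [ 0.5461 -0.1697  0.103 ]
capR_fl [ 0.5079 -0.1735  0.103 ]
capR_br [ 0.5642 -0.3067  0.103 ]
capR_fr [ 0.5253 -0.3123  0.103 ]
n_bl [0.525  0.0016 0.1   ]
n_br [ 0.5301 -0.0504  0.1   ]
n_fl [ 0.4883 -0.0034  0.1   ]
n_fr [ 0.4946 -0.0551  0.1   ]
```

View pics/crop.png

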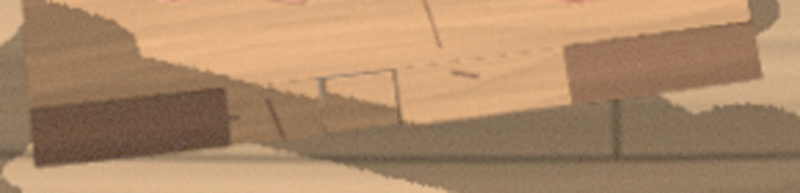

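The crop confirms the notch: crop px x≈321–399 is a 56 mm gap, its left part in shadow, and the other marks are thin scars. In world coordinates the stand yaw is about 7°, the strip's middle about (0.512, -0.053), and the notch centre about (0.510, -0.027), which is stand y ≈ +26 mm. I'll start the sweep near edge_left, with the fingers shut and the jaw line along the strip.

>>> play_rows:
  claw: [0, 0, 0, 0, 0, 0, 0, 0]
  xyz:
    - [0, 0, 0]
    - [0, 0, 0]
    - [0, 0, 0]
    - [0, 0, 0]
    - [0, 0, 0]
    - [-0.3, -0.95, 0]
    - [-0.3, -0.95, 0]
    - [-0.3, -0.95, 0]
  rotation:
    - [0, 0, -0.117]
    - [0, 0, -0.117]
    - [0, 0, -0.117]
    - [0, 0, -0.117]
    - [0, 0, -0.117]
    - [0, 0, 0]
    - [0, 0, 0]
    - [0, 0, 0]
  force: 20

```text
t: 0.77
eef_pos: [0.3101, 0.4903, 0.2299]
orientation: [-0.0, -0.061, 0.998, -0.0]
ft_force: [0.9, 0.4, -0.0]
opening: 0.48
grasp_force: 0.0
```

>>> play_rows:
  claw: [0, 0, 0, 0, 0, 0, 0, 0]
  xyz:
    - [-0.3, -0.95, 0]
    - [-0.3, -0.95, 0]
    - [-0.3, -0.95, 0]
    - [-0.3, -0.95, 0]
    - [-0.3, -0.95, 0]
    - [-0.3, -0.95, 0]
    - [-0.3, -0.95, 0]
    - [-0.3, -0.95, 0]
  rotation:
    - [0, 0, 0]
    - [0, 0, 0]
    - [0, 0, 0]
    - [0, 0, 0]
    - [0, 0, 0]
    - [0, 0, 0]
    - [0, 0, 0]
    - [0, 0, 0]

```text
t: 1.43
eef_pos: [0.393, 0.3087, 0.2303]
orientation: [-0.0, -0.061, 0.998, -0.0]
ft_force: [0.8, 0.2, 0.2]
opening: 0.005
grasp_force: 0.0
```

>>> play_rows:
  claw: [0, 0, 0, 0, 0, 0, 0, 0]
  xyz:
    - [-0.25, -0.9, 0]
    - [-0.25, -0.9, 0]
    - [-0.25, -0.9, 0]
    - [-0.25, -0.9, 0]
    - [-0.25, -0.9, 0]
    - [-0.25, -0.9, 0]
    - [-0.25, -0.9, 0]
    - [-0.25, -0.9, 0]
  rotation:
    - [0, 0, 0]
    - [0, 0, 0]
    - [0, 0, 0]
    - [0, 0, 0]
    - [0, 0, 0]
    - [0, 0, 0]
    - [0, 0, 0]
    - [0, 0, 0]

```text
t: 2.1
eef_pos: [0.4644, 0.1363, 0.2303]
orientation: [-0.0, -0.061, 0.998, -0.0]
ft_force: [0.2, -0.6, 0.0]
opening: 0.007
grasp_force: 0.0
```

>>> play_rows:
  claw: [0, 0, 0, 0, 0, 0, 0, 0]
  xyz:
    - [-0.25, -0.9, 0.5]
    - [-0.25, -0.9, 0.5]
    - [-0.25, -0.9, 0.5]
    - [-0.21, -0.9, 0.5]
    - [0, -0.1, 0.5]
    - [0, 0, 0.5]
    - [0, 0, 0.5]
    - [0, 0, 0]
  rotation:
    - [0, 0, 0]
    - [0, 0, 0]
    - [0, 0, 0]
    - [0, 0, 0]
    - [0, 0, 0]
    - [0, 0, 0]
    - [0, 0, 0]
    - [0, 0, 0]

```text
t: 2.77
eef_pos: [0.4979, 0.0482, 0.1406]
orientation: [-0.002, -0.061, 0.998, -0.0]
ft_force: [-1.5, -0.0, -0.6]
opening: 0.006
grasp_force: 0.0
```

>>> play_rows:
  claw: [0, 0, 0, 0, 0, 0]
  xyz:
    - [-0.06, -0.3, 0.3]
    - [0, 0, 0.3]
    - [0, 0, 0.3]
    - [0, 0, 0.2]
    - [0, 0, 0.1]
    - [0, 0, 0]
  rotation:
    - [0, 0, 0]
    - [0, 0, 0]
    - [0, 0, 0]
    - [0, 0, 0]
    - [0, 0, 0]
    - [0, 0, 0]

```text
t: 3.27
eef_pos: [0.5015, 0.0414, 0.1125]
orientation: [-0.0, -0.061, 0.998, -0.0]
ft_force: [-0.9, -0.4, -0.5]
opening: 0.002
grasp_force: 0.0
```

>>> play_rows:
  claw: [0, 0, 0, 0]
  xyz:
    - [0, 0, 0.04]
    - [0, 0, 0.04]
    - [0, 0, 0]
    - [0, 0, 0]
  rotation:
    - [0, 0, 0]
    - [0, 0, 0]
    - [0, 0, 0]
    - [0, 0, 0]

```text
t: 3.6
eef_pos: [0.5019, 0.0414, 0.1112]
orientation: [0.0, -0.061, 0.998, 0.0]
ft_force: [0.6, 0.6, 0.6]
opening: 0.001
grasp_force: 0.0
```

>>> play_rows:
  claw: [0, 0, 0, 0]
  xyz:
    - [0, 0, 0.04]
    - [0, 0, 0.04]
    - [0, 0, 0]
    - [0, 0, 0]
  rotation:
    - [0, 0, 0]
    - [0, 0, 0]
    - [0, 0, 0]
    - [0, 0, 0]

```text
t: 3.93
eef_pos: [0.5018, 0.0413, 0.109]
orientation: [-0.0, -0.061, 0.998, 0.0]
ft_force: [0.3, 0.2, -0.0]
opening: 0.004
grasp_force: 0.0
```

>>> play_rows:
  claw: [0, 0, 0]
  xyz:
    - [0, 0, 0.04]
    - [0, 0, 0]
    - [0, 0, 0]
  rotation:
    - [0, 0, 0]
    - [0, 0, 0]
    - [0, 0, 0]

```text
t: 4.18
eef_pos: [0.502, 0.0414, 0.1085]
orientation: [0.0, -0.061, 0.998, 0.0]
ft_force: [-2.2, -0.1, 5.6]
opening: 0.005
grasp_force: 2.7
```

Touched the strip at TCP z≈0.1085 with 5.6 N. Now I'll sweep right, keeping the contact light.

>>> play_rows:
  claw: [0, 0, 0, 0, 0, 0, 0, 0]
  xyz:
    - [0, -0.15, 0]
    - [0, -0.2, 0]
    - [0, -0.2, 0]
    - [0, -0.2, 0]
    - [0, -0.2, 0]
    - [0, -0.2, 0]
    - [0, -0.2, 0]
    - [0, -0.2, 0]
  rotation:
    - [0, 0, 0]
    - [0, 0, 0]
    - [0, 0, 0]
    - [0, 0, 0]
    - [0, 0, 0]
    - [0, 0, 0]
    - [0, 0, 0]
    - [0, 0, 0]

```text
t: 4.85
eef_pos: [0.507, 0.0027, 0.1084]
orientation: [0.001, -0.061, 0.998, 0.0]
ft_force: [-1.3, 3.6, 4.7]
opening: 0.006
grasp_force: 2.6
```

>>> play_rows:
  claw: [0, 0, 0, 0]
  xyz:
    - [0, -0.2, 0]
    - [0, -0.2, 0]
    - [0, -0.2, 0]
    - [0, -0.2, 0]
  rotation:
    - [0, 0, 0]
    - [0, 0, 0]
    - [0, 0, 0]
    - [0, 0, 0]

```text
t: 5.18
eef_pos: [0.5086, -0.0181, 0.1076]
orientation: [-0.0, -0.061, 0.998, -0.0]
ft_force: [-0.4, 0.8, -0.6]
opening: 0.007
grasp_force: 0.0
```

>>> play_rows:
  claw: [0, 0, 0, 0]
  xyz:
    - [0, -0.2, 0]
    - [0, -0.15, 0]
    - [0, 0, 0]
    - [0, 0, 0]
  rotation:
    - [0, 0, 0]
    - [0, 0, 0]
    - [0, 0, 0]
    - [0, 0, 0]

```text
t: 5.52
eef_pos: [0.51, -0.0259, 0.1079]
orientation: [-0.0, -0.061, 0.998, 0.0]
ft_force: [0.3, -0.5, 1.3]
opening: 0.004
grasp_force: 0.0
```

The force dropped to about zero at the place where the pictures showed the notch. Pressing down next.

>>> play_rows:
  claw: [0, 0, 0, 0, 0, 0]
  xyz:
    - [0, 0, 0.12]
    - [0, 0, 0.12]
    - [0, 0, 0.1]
    - [0, 0, 0.06]
    - [0, 0, 0]
    - [0, 0, 0]
  rotation:
    - [0, 0, 0]
    - [0, 0, 0]
    - [0, 0, 0]
    - [0, 0, 0]
    - [0, 0, 0]
    - [0, 0, 0]

```text
t: 6.02
eef_pos: [0.51, -0.0256, 0.0979]
orientation: [-0.0, -0.061, 0.998, 0.0]
ft_force: [-0.5, 0.8, 0.8]
opening: 0.006
grasp_force: 0.0
```

>>> play_rows:
  claw: [0, 0, 0, 0, 0, 0]
  xyz:
    - [0, 0, 0.08]
    - [0, 0, 0.08]
    - [0, 0, 0.06]
    - [0, 0, 0]
    - [0, 0, 0]
    - [0, 0, 0]
  rotation:
    - [0, 0, 0]
    - [0, 0, 0]
    - [0, 0, 0]
    - [0, 0, 0]
    - [0, 0, 0]
    - [0, 0, 0]

```text
t: 6.52
eef_pos: [0.5102, -0.0256, 0.0927]
orientation: [0.0, -0.061, 0.998, 0.0]
ft_force: [-0.9, 0.8, 3.8]
opening: 0.008
grasp_force: 1.8
```

>>> play_rows:
  claw: [0, 0, 0, 0, 0, 0]
  xyz:
    - [0, 0, 0.04]
    - [0, 0, 0.02]
    - [0, 0, 0]
    - [0, 0, 0]
    - [0, 0, 0]
    - [0, 0, 0]
  rotation:
    - [0, 0, 0]
    - [0, 0, 0]
    - [0, 0, 0]
    - [0, 0, 0]
    - [0, 0, 0]
    - [0, 0, 0]

```text
t: 7.02
eef_pos: [0.5102, -0.0256, 0.0911]
orientation: [0.0, -0.061, 0.998, 0.0]
ft_force: [-0.5, 0.4, 4.1]
opening: 0.006
grasp_force: 2.0
```

```bash
python3 - <<'E'
from h import *
b=viewer.read_camera('top');cv2.imwrite('pics/t1.png',cv2.resize(b,(800,600)))
E
```

```text
(no output)
```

View pics/t1.png

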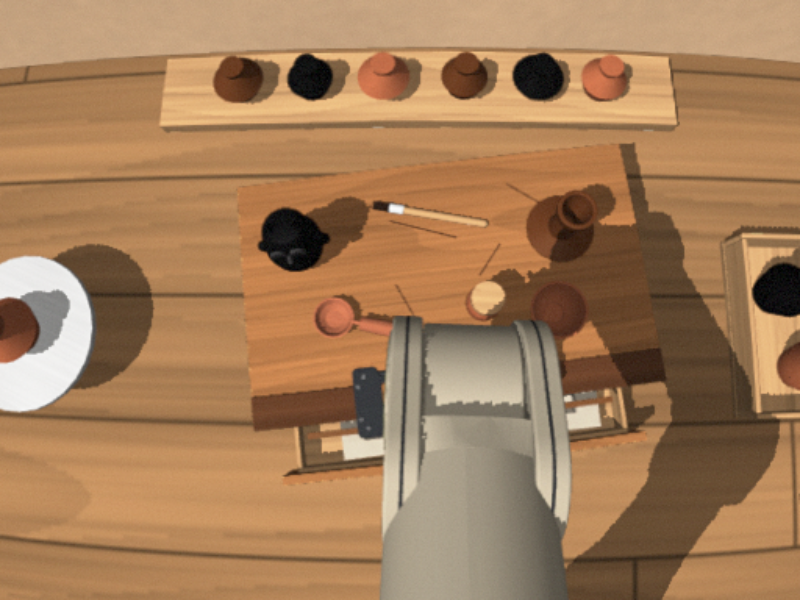

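The drawer is sliding out: its front edge shows at about (285–640, 435–475), with white molds inside. I'll lift straight up.

>>> play_rows:
  claw: [0, 0, 0, 0, 0, 0, 0, 0]
  xyz:
    - [0, 0, -0.2]
    - [0, 0, -0.4]
    - [0, 0, -0.7]
    - [0, 0, -0.8]
    - [0, 0, -0.8]
    - [0, 0, -0.8]
    - [0, 0, -0.8]
    - [0, 0, -0.8]
  rotation:
    - [0, 0, 0]
    - [0, 0, 0]
    - [0, 0, 0]
    - [0, 0, 0]
    - [0, 0, 0]
    - [0, 0, 0]
    - [0, 0, 0]
    - [0, 0, 0]

```text
t: 7.73
eef_pos: [0.5095, -0.0259, 0.225]
orientation: [-0.0, -0.061, 0.998, -0.0]
ft_force: [-0.2, 0.5, -0.4]
opening: 0.009
grasp_force: 0.0
```

>>> play_rows:
  claw: [0, 0, 0, 0, 0, 0, 0, 0]
  xyz:
    - [0.2, 0.9, -0.3]
    - [0.2, 0.9, 0]
    - [0.2, 0.9, 0]
    - [0.2, 0.9, 0]
    - [0.2, 0.9, 0]
    - [0.2, 0.9, 0]
    - [0.2, 0.9, 0]
    - [0.2, 0.9, 0]
  rotation:
    - [0, 0, 0]
    - [0, 0, 0]
    - [0, 0, 0]
    - [0, 0, 0]
    - [0, 0, 0]
    - [0, 0, 0]
    - [0, 0, 0]
    - [0, 0, 0]

```text
t: 8.4
eef_pos: [0.4476, 0.1487, 0.2315]
orientation: [-0.0, -0.061, 0.998, -0.0]
ft_force: [0.0, -0.6, -1.8]
opening: 0.008
grasp_force: 0.0
```

>>> play_rows:
  claw: [0, 0, 0, 0, 0, 0, 0, 0]
  xyz:
    - [0.3, 0.9, 0]
    - [0.3, 0.9, 0]
    - [0.3, 0.9, 0]
    - [0.3, 0.9, 0]
    - [0.3, 0.9, 0]
    - [0.3, 0.9, 0]
    - [0.3, 0.9, 0]
    - [0.3, 0.9, 0]
  rotation:
    - [0, 0, 0]
    - [0, 0, 0]
    - [0, 0, 0]
    - [0, 0, 0]
    - [0, 0, 0]
    - [0, 0, 0]
    - [0, 0, 0]
    - [0, 0, 0]

```text
t: 9.07
eef_pos: [0.3661, 0.3199, 0.2316]
orientation: [0.0, -0.061, 0.998, -0.0]
ft_force: [-0.1, 0.5, -0.3]
opening: 0.0
grasp_force: 0.0
```

>>> play_rows:
  claw: [0, 0, 0, 0, 0, 0, 0, 0]
  xyz:
    - [0.3, 0.5, 0]
    - [0.3, 0.5, 0]
    - [0, 0, 0]
    - [0, 0, 0]
    - [0, 0, 0]
    - [0, 0, 0]
    - [0, 0, 0]
    - [0, 0, 0]
  rotation:
    - [0, 0, 0]
    - [0, 0, 0]
    - [0, 0, 0]
    - [0, 0, 0]
    - [0, 0, 0]
    - [0, 0, 0]
    - [0, 0, 0]
    - [0, 0, 0]

```text
t: 9.73
eef_pos: [0.3494, 0.3419, 0.2311]
orientation: [0.0, -0.061, 0.998, -0.0]
ft_force: [-0.2, -0.0, -0.5]
opening: 0.003
grasp_force: 0.0
```

```bash
python3 - <<'E'
from h import *
b=viewer.read_camera('top');cv2.imwrite('pics/t2.png',cv2.resize(b,(800,600)))
S=lambda x,y:np.array([.51235,-.0528])+(x+.14)*np.array([.9924,.1228])+y*np.array([-.1228,.9924])
for y in(.238,-.238):print('expected front corner px, full out',(proj('top',[*S(-.26,y),.065])/.64).round())
E
```

```text
expected front corner px, full out [285. 505.]
expected front corner px, full out [650. 459.]
```

View pics/t2.png

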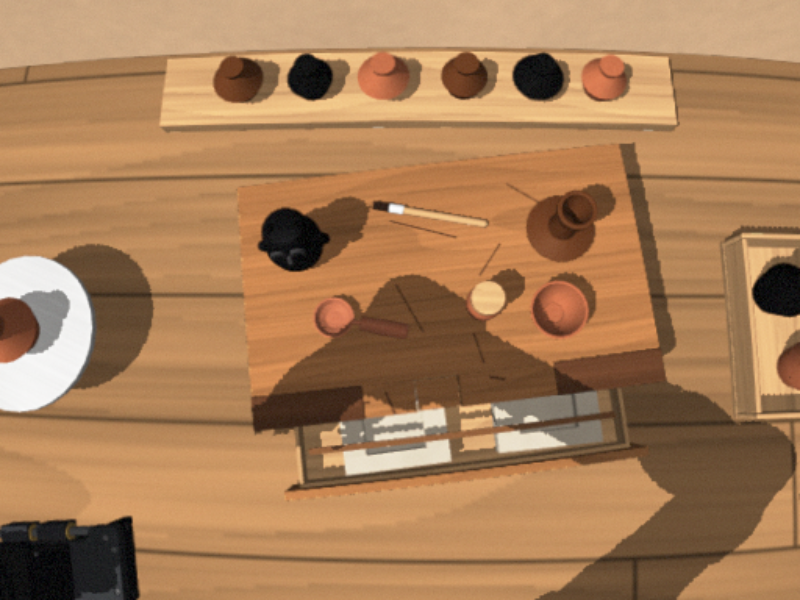

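The drawer front is at (287,497)–(643,450), about 8 px short of the expected full-out line. The molds lie flat and everything on the stand is unmoved. I'll wait a bit and check again.

>>> play_rows:
  claw: [0, 0, 0, 0, 0, 0, 0, 0]
  xyz:
    - [0, 0, 0]
    - [0, 0, 0]
    - [0, 0, 0]
    - [0, 0, 0]
    - [0, 0, 0]
    - [0, 0, 0]
    - [0, 0, 0]
    - [0, 0, 0]
  rotation:
    - [0, 0, 0]
    - [0, 0, 0]
    - [0, 0, 0]
    - [0, 0, 0]
    - [0, 0, 0]
    - [0, 0, 0]
    - [0, 0, 0]
    - [0, 0, 0]

```text
t: 10.45
eef_pos: [0.349, 0.3424, 0.231]
orientation: [0.0, -0.061, 0.998, 0.0]
ft_force: [-0.2, -0.6, -0.7]
opening: 0.002
grasp_force: 0.0
```

>>> play_rows:
  claw: [0, 0, 0, 0, 0, 0, 0, 0]
  xyz:
    - [0, 0, 0]
    - [0, 0, 0]
    - [0, 0, 0]
    - [0, 0, 0]
    - [0, 0, 0]
    - [0, 0, 0]
    - [0, 0, 0]
    - [0, 0, 0]
  rotation:
    - [0, 0, 0]
    - [0, 0, 0]
    - [0, 0, 0]
    - [0, 0, 0]
    - [0, 0, 0]
    - [0, 0, 0]
    - [0, 0, 0]
    - [0, 0, 0]

```text
t: 11.12
eef_pos: [0.349, 0.3424, 0.231]
orientation: [0.0, -0.061, 0.998, 0.0]
ft_force: [0.8, 0.3, 0.4]
opening: 0.006
grasp_force: 0.0
```

```bash
python3 - <<'E'
from h import *
b=viewer.read_camera('top');z=cv2.resize(b,(800,600));cv2.imwrite('pics/t3.png',z[330:530,230:690])
d=np.abs(cv2.imread('pics/t2.png').astype(int)-z).max(2)[380:560,250:680];print((d>60).sum())
for u,v in[(287,497),(643,450)]:
    p=ray('top',(u+.5)*.64-.5,(v+.5)*.64-.5,.065);r=p[:2]-[.51235,-.0528];print(p,'stand',r@[.9924,.1228]-.14,r@[-.1228,.9924])
E
```

```text
10
[0.37397126 0.16618429 0.065     ] stand -0.2504357879725866 0.2343129135429619
[ 0.43422716 -0.29443922  0.065     ] stand -0.2472024018883035 -0.23020927271734298
```

View pics/t3.png

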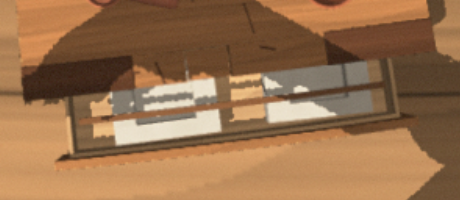

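```bash
python3 - <<'E'
from h import *
c,f,T=K('top');print('cam',-T[:3,:3].T@T[:3,3], 'axis',T[2,:3],c['k1'])
b=viewer.read_camera('top');s=viewer.read_camera('scene')
b=b.copy()
S=lambda x,y,z:[*(np.array([.51235,-.0528])+(x+.14)*np.array([.9924,.1228])+y*np.array([-.1228,.9924])),z]
z=cv2.resize(b[225:325,170:420],(800,320),interpolation=cv2.INTER_CUBIC)
for x,zz,col in[(-.26,.065,(0,0,255)),(-.25,.065,(0,255,0)),(-.16,.1,(255,0,0))]:
    for y in np.linspace(-.238,.238,13):
        u,v=proj('top',S(x,y,zz));cv2.circle(z,(int((u-170+.5)*3.2),int((v-225+.5)*3.2)),2,col,-1)
cv2.imwrite('pics/z.png',np.vstack([z,cv2.resize(s[90:270,60:360],(800,280))[:280]]))
E
```

```text
cam [0.51510809 0.00994294 0.78773407] axis [ 0.16464692  0.02530954 -0.9860278 ] -0.11087405805765585
```

View pics/z.png

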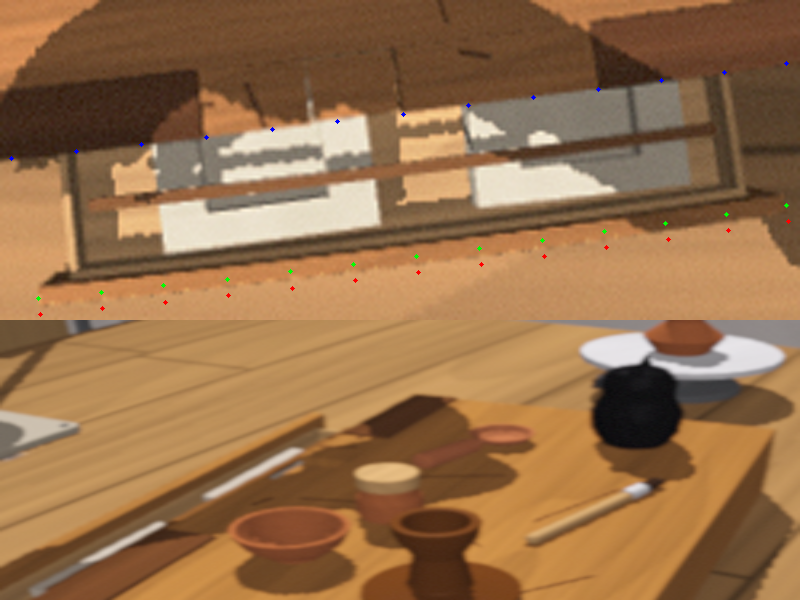

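```bash
python3 - <<'E'
from h import *
for X,Y in[(325,418),(160,502),(20,574)]:
    for z in(.065,):
        p=ray('scene',60+X*.375,90+(Y-320)*180/280,z);r=p[:2]-[.51235,-.0528];print(z,'stand',(r@[.9924,.1228]-.14).round(4),(r@[-.1228,.9924]).round(4))
g=lambda n:cv2.cvtColor(cv2.imread(n),cv2.COLOR_BGR2GRAY).astype(np.float32)
b=cv2.resize(viewer.read_camera('top'),(800,600));cv2.imwrite('pics/t4.png',b)
sl=np.s_[420:500,290:640]
print('creep',cv2.phaseCorrelate(g('pics/t2.png')[sl],g('pics/t4.png')[sl]), state()['t'])
# tip of the front's left end, time of first look
print('t1->t4 part',cv2.phaseCorrelate(g('pics/t1.png')[440:520,270:380],g('pics/t4.png')[440:520,270:380],cv2.createHanningWindow((110,80),cv2.CV_32F)))
E
```

```text
0.065 stand -0.2313 0.2202
0.065 stand -0.2306 -0.0325
0.065 stand -0.231 -0.1863
creep ((-0.057387856824107075, 0.024299931164364352), 0.9947001957893371) 11.3167
t1->t4 part ((1.5238069379380619, 15.037498898158745), 0.6603639560937882)
```

```bash
python3 - <<'E'
from h import *
b=viewer.read_camera('top').astype(np.float32)
S=lambda x,y,z:[*(np.array([.51235,-.0528])+(x+.14)*np.array([.9924,.1228])+y*np.array([-.1228,.9924])),z]
xs=np.arange(-.275,-.225,.002)
for y0,y1 in[(.08,.22),(-.1,.08)]:
    ys=np.linspace(y0,y1,60)
    P=np.array([[proj('top',S(x,y,.065)) for y in ys] for x in xs]).astype(np.float32)
    m=cv2.remap(b,P[...,0],P[...,1],cv2.INTER_LINEAR).mean(1)
    print(y0);print([(round(x*1e3),*[int(k) for k in q]) for x,q in zip(xs,m)])
E
```

```text
0.08
[(-275, 101, 151, 205), (-273, 100, 151, 204), (-271, 100, 150, 203), (-269, 100, 150, 203), (-267, 100, 150, 203), (-265, 99, 150, 203), (-263, 99, 149, 203), (-261, 99, 150, 203), (-259, 100, 151, 204), (-257, 100, 151, 204), (-255, 93, 145, 201), (-253, 84, 138, 203), (-251, 80, 134, 201), (-249, 81, 134, 202), (-247, 81, 135, 202), (-245, 77, 129, 194), (-243, 57, 94, 142), (-241, 40, 63, 89), (-239, 56, 82, 108), (-237, 63, 90, 117), (-235, 54, 78, 101), (-233, 48, 68, 88), (-231, 76, 99, 122), (-229, 123, 151, 174), (-227, 143, 171, 191), (-225, 145, 171, 190)]Traceback (most recent call last):
  File "<stdin>", line 7, in <module>
  File "h.py", line 12, in proj
    c,f,T=K(n); q=T[:3,:3]@np.array(p)+T[:3,3]; s=q[:2]/q[2]; s=s*(1+c['k1']*(s@s))
          ~^^^
  File "h.py", line 4, in K
    c=viewer.calibration(n); f=192/np.tan(np.radians(c['fov_y'])/2)
ValueError: time passes only in moves, steps and waits
```

The drawer is stationary: no creep over 1.5 s. Its front is at stand x ≈ -0.254 m, a few mm short of where a flush front would be at 0.10 m of travel. A small recess of the front when shut or camera error would account for that. The hand is clear and the objects look unmoved, so I'm handing in.

```bash
python3 -c "
from workcell import sign_off
print(sign_off())"
```

```text
the job is handed in; nothing more can be done
None
```

I swept the strip from near edge_left, felt the notch at about stand y = +26 mm, and pressed the catch; the drawer sprang out and stopped at about 94 mm by camera (100 mm is full; I took the gap to be camera error or a slightly recessed front, unconfirmed), the molds and everything on the stand look unmoved, the hand is clear, and the job is handed in with the robot clock at about 11 s.

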